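# Close up the carved panel

## Robot

A 7-joint arm with a two-finger parallel gripper is mounted at the origin on the work surface. World frame = base frame: x ahead of the robot, y to its left, z up, the work surface at z = 0. Lengths are in m, angles in rad, forces in N, time in s.
With the tool pointing down it reaches from about 0.4 to 0.85 m from the base axis. Payload 4.5 kg.
Tool frame: the origin (TCP) lies between the finger pads; the fingertips stand 25 mm ahead of it and the grasp point (between the pads) lies 6 mm ahead of it; z points along the fingers, y is the line along which they close (so a half turn about z gives the same grasp; the last joint's range is limited). The gripper opens to 85 mm and grips with 20 to 120 N. Pads are 22 mm wide; open, the fingers measure 114 mm over their backs; the gripper's body (76 mm by 85 mm) begins 54 mm behind the grasp point. The pads swing forward as they close: fully open they stand 13 mm farther back than shut.
Start: joints at [1.382, 0.689, -0.195, 1.565, 0.157, 0.902, -0.215], TCP at [0.138, -0.61, 0.256] pointing down, gripper open.
Joint ranges: [-3.01, 3.01], [-0.46, 2.08], [-1.47, 1.51], [0.13, 2.56], [-1, 4.14], [0.04, 2.09], [-2.66, 2.66]. Speed limits (rad/s): [2.57, 2.57, 3.14, 3.14, 3.14, 3.14, 3.14].

## Interface

Orientations are given as a unit quaternion [w, x, y, z].
In Python, from station import arm gives the robot as it stands. The module is installed in compiled form; this text tells all that it offers.
- The arm moves only by the tool move_arm, never from a script. Its argument "steps" is a list of rows, each an object with "translation": the shift along the tool's x, y, z scaled (see below), a list of three; "twist": the turn about the tool's z scaled (see below); "jaw": the closure, from -1 (fully open) to 1 (shut). A call has 1 to 20 rows; each row is the pose to reach, as a shift and turn from the pose commanded when the call began, along the tool's axes at that moment; what a row does not reach only later rows make up. The controller multiplies each number of a shift by 400 mm and each number of a turn by 30 degrees. A row lasts 1/10 s, in which the tool goes at most 50 mm and 8.59 degrees, less where a joint would pass 70% of its speed; a pose out of reach is approached as far as the arm can. A call with a number of a shift or a turn outside -1 to 1 is refused whole. A call with a gripper value outside its range is refused whole. The fingers move at their own pace and stop on an object; the grip force is fixed at half the most. Time passes only in rows, so rows that repeat a pose let the fingers close. It gives the time, the measured TCP pose, the force, the opening and the grip force at its end, in the units of the state.
- arm.sense(): the state, without advancing time (a new reading comes with each control period).
- arm.read_camera(name): name is "scene" or "side" or "wrist"; returns a dict with "img" (400x640x3 uint8, blue, green, red), "fov_y" (degrees; the focal length in pixels is half the picture's height over the tangent of half this angle, whatever the lens; pixels are square), "cx", "cy" (the principal point, pixels), "distortion" ([k1, k2, p1, p2, k3] as OpenCV has them; the pictures are not rectified), "T" (4x4, takes a point from camera to world coordinates); the wrist camera has in their place "tool_from_camera" (4x4, takes a point from camera to tool coordinates, whose origin is the TCP and whose axes are the flange's). Camera axes: x right, y down, z forward; pixel columns grow to the right and rows downward; lengths in m; the calibration is good to about 2 mm. A picture is of the moment at which its call begins: read the wrist's pose just before it. There is no depth.
- arm.sign_off(): hands the job in; it is judged then, once.
Trained networks look in the newest picture that a camera, given by its name, has taken for a name from the list of things; names that differ only in an ending like _2 or _b are one class to them, and where a whole thing is asked for, a point or a joint stands for the part that bears it (a point fixed in the world has none). Each returns a list of dicts, best first, with "p" (0 to 1); they miss things now and then, are a little off and sometimes report something else, mostly with a low value. They report only what shows in the picture. A call takes as long as a camera call. They do not tell look-alikes from the thing itself.
- arm.find_in(name, camera): "location" ([row, column] in pixels, amid what is visible of it).
- arm.cut_out(name, camera): "pixels" (400x640 bool, what is visible of it) and "location" ([row, column] in pixels, amid what is visible of it).
The state is a dict: "clock": time; "joint_positions": joint angles; "qvel": joint speeds; "tau": joint torques, N m; "ee_pos": TCP position; "tcp_rot": TCP orientation; "ft_force": force on the tool from outside, world axes, zero at the start; "wrist_torque": the same for the moment, N m; "finger_gap": finger opening in m; "grip_force": force on a finger pad.
Only numpy, scipy, OpenCV 4.12 (cv2) and the standard library are available. Lean on these libraries where they do the work, as an engineer would, in place of code of your own. Each camera call takes 0.05 s, during which the arm holds its last target. There are 200 camera calls.

## Task

Push the loose carved plank across the assembly board with your fingertips until its long far edge is closed up all along against the clamped carved plank and its left end is against the end stop, then leave it lying flat there. Only push it, do not pick it up, and leave everything else standing where it is.

Things in the scene. Friction and masses are not known exactly. Their poses are not given: they have to be found in the camera images.
- board: Assembly board fixed to the bench: pale plywood base 300 (x) x 460 (y) x 12 mm thick. Origin at the centre of its underside, x away from the robot, y to the left; upper surface at z = 12 mm. A brown wooden fence is fixed along its far edge (x = 120 to 150 mm, full length, top at z = 44 mm).
- clamped_plank (a point): Centre of the top face of the clamped plank: dark carved wood, 80 (x) x 240 (y) x 22 mm, fixed on the board against fence and end stop (board frame x = 40 to 120, y = -80 to 160, top at z = 34 mm), held by two small steel toggle clamps at y = -35 and 115 mm that stand up to z = 72 mm at x = 90 to 190.
- end_stop (a point): Middle of the upper inner edge of the end stop: a brown wooden bar fixed along the left side of the board (board frame x = -120 to 120, y = 160 to 190, top at z = 38 mm). Its inner face looks to -y.
- seat_corner (a point): Point on the board's upper surface in the corner between the near long edge of the clamped plank and the inner face of the end stop (board frame x = 40, y = 160, z = 12 mm); axes parallel to the board's. The loose plank's far left lower corner belongs here. The clamped plank's near edge runs from here 240 mm along -y, the stop's face 160 mm along -x.
- plank: The loose plank: dark carved wood, 70 (x) x 240 (y) x 22 mm thick, about 0.24 kg, lying flat on the plywood nearer the robot than the clamped plank; slides at a push of 1 to 4 N. Origin at the centre of its underside; x across it to its far long edge, y along it to its left end, z up. The carving is relief of at most 2 mm, smooth to the touch.
- plank_far_left (a point): Lower corner of the loose plank where the far long edge meets the left end (plank frame x = 35, y = 120, z = 0 mm).
- plank_far_right (a point): Lower corner of the loose plank where the far long edge meets the right end (plank frame x = 35, y = -120, z = 0 mm).
- wax_tin: Bystander: round aluminium wax tin, 45 mm diameter, 34 mm high, standing on the board near its near left corner, close to the end stop and the loose plank. Origin at the centre of its underside.
- wedge: Bystander: pale wooden block 30 x 45 x 20 mm high lying on the board to the right of the clamped plank. Origin at the centre of its underside.
- turned_knob: Bystander: turned brown wooden knob, 38 mm widest, 46 mm high, standing on the bench in front of the board's left half. Origin at the centre of its underside.
- brush: Bystander: brush with brown handle lying on the bench to the right of the board, 180 mm long along its x. Origin at its underside.
- scraper: Bystander: flat scraper with dark handle lying on the bench to the right of the board, 200 mm long along its x. Origin at its underside.
- jar: Bystander: amber glass jar with steel cap, 72 mm diameter, 90 mm high, on the bench left of the board. Origin at the centre of its underside.
- varnish_can: Bystander: steel can with paper band, 84 mm diameter, 110 mm high, on the bench left of the board. Origin at the centre of its underside.
Not all that is in view belongs to the job. What is shaped like the plank but green or turquoise is not meant.

How it is judged:
At the end, for the whole second after the job is handed in: The loose plank's far edge is within 3 mm of the clamped plank at both its ends, its left end is within 3 mm of the end stop, and it lies flat on the board (within 3 mm and 0.04 rad), at rest (x of plank_far_left in the frame of seat_corner between -0.003 and 0.003 m and x of plank_far_right in the frame of seat_corner between -0.003 and 0.003 m and y of plank_far_left in the frame of seat_corner between -0.003 and 0.003 m and z of plank_far_left in the frame of seat_corner between -0.003 and 0.003 m and angle between plank's own z axis and vertical below 0.04 rad and linear speed of plank below 0.01 m/s); the robot touches nothing.
It fails at once if the loose plank is lifted more than 10 mm off the board or tipped more than 0.2 rad (z of plank in the frame of seat_corner above 0.01 m or angle between plank's own z axis and vertical above 0.2 rad).
It fails at once if a bystander is moved more than 20 mm (distance of any of wax_tin, wedge, turned_knob, brush, scraper, jar, varnish_can from where it was at the start of the episode above 0.02 m).
It fails at once if a standing bystander is tipped over (angle between any of wax_tin, turned_knob, jar, varnish_can's own z axis and vertical above 0.5 rad).
It also fails if it takes over 64 s, if anything falls off the work surface, if the arm or the gripper's body presses on something with over 40 N, if the wrist force passes 120 N, or if a joint passes its speed limit or range.

## Working session

There is one attempt and no reset: what is moved stays moved. The work goes in short steps, Python scripts to look and compute and a tool call to move; the robot and the scene stay as the last step left them, time stands still between calls to the robot, and variables do not carry over. Pictures are saved under pics/ and viewed, at most 10 in all, crops included, and the job is handed in when it is done.

Besides the shell and the picture viewer there is one more tool, called after "Call:" by a JSON object that holds its "fn" and its "kwargs", one argument or row to a line. move_arm: Moves the arm, as the interface text tells. Its arguments: {"type":"object","properties":{"steps":{"type":"array"}},"required":["steps"]}

```bash
mkdir -p pics
cat > h.py <<'E'
import numpy as np, cv2
from station import arm
from scipy.spatial.transform import Rotation as R
def cam(n):
    s=arm.sense(); c=arm.read_camera(n)
    if 'T' not in c:
        T=np.eye(4); q=s['tcp_rot']; T[:3,:3]=R.from_quat([q[1],q[2],q[3],q[0]]).as_matrix(); T[:3,3]=s['ee_pos']
        c['T']=T@np.array(c['tool_from_camera'])
    c['T']=np.array(c['T']); f=200/np.tan(np.radians(c['fov_y'])/2)
    c['K']=np.array([[f,0,c['cx']],[0,f,c['cy']],[0,0,1.]]); c['d']=np.array(c['distortion'],float)
    return c
def ray(c,px,z):  # px: (col,row)
    p=cv2.undistortPoints(np.array(px,float).reshape(-1,1,2),c['K'],c['d']).reshape(-1,2)
    d=np.c_[p,np.ones(len(p))]@c['T'][:3,:3].T; o=c['T'][:3,3]
    return o+d*((z-o[2])/d[:,2])[:,None]
def proj(c,P):
    M=np.linalg.inv(c['T']); P=np.atleast_2d(P).astype(float)
    return cv2.projectPoints(P,cv2.Rodrigues(M[:3,:3])[0],M[:3,3],c['K'],c['d'])[0].reshape(-1,2)
E
python3 - <<'E'
from h import *
s=arm.sense(); print(s['clock'],s['ee_pos'],s['tcp_rot'],s['finger_gap'])
for n in ['scene','side']:
    c=cam(n); cv2.imwrite(f'pics/{n}0.png',c['img']); print(n,c['T'][:3,3].round(3))
    for k in ['board','plank','clamped_plank','end_stop','seat_corner','plank_far_left','plank_far_right','wax_tin','wedge','turned_knob']:
        print(k,[(np.round(d['location']).tolist(),round(d['p'],2),ray(c,[d['location'][1],d['location'][0]],.02)[0].round(3).tolist()) for d in arm.find_in(k,n)[:3]])
E
```

```text
0.0 [ 0.13791436 -0.60896475  0.25546682] [-9.27552337e-04  9.93796215e-01  1.11212362e-01 -1.82179600e-04] 0.08548901855125687
scene [1.383 0.048 1.049]
board [([252.0, 334.0], 0.6, [0.675, -0.015, 0.02]), ([201.0, 238.0], 0.28, [0.471, -0.405, 0.02]), ([218.0, 310.0], 0.18, [0.533, -0.115, 0.02])]
plank [([166.0, 286.0], 0.95, [0.254, -0.258, 0.02]), ([174.0, 405.0], 0.58, [0.26, 0.242, 0.02]), ([170.0, 213.0], 0.58, [0.309, -0.561, 0.02])]
clamped_plank [([250.0, 334.0], 0.97, [0.665, -0.017, 0.02])]
end_stop [([245.0, 332.0], 0.74, [0.646, -0.025, 0.02])]
seat_corner [([248.0, 336.0], 0.85, [0.657, -0.01, 0.02])]
plank_far_left [([172.0, 213.0], 0.93, [0.322, -0.556, 0.02]), ([224.0, 313.0], 0.72, [0.56, -0.1, 0.02]), ([166.0, 283.0], 0.68, [0.26, -0.267, 0.02])]
plank_far_right [([174.0, 404.0], 0.88, [0.266, 0.238, 0.02]), ([167.0, 284.0], 0.78, [0.261, -0.262, 0.02]), ([174.0, 212.0], 0.58, [0.329, -0.558, 0.02])]
wax_tin [([217.0, 366.0], 0.55, [0.509, 0.086, 0.02])]
wedge [([249.0, 279.0], 0.67, [0.68, -0.204, 0.02])]
turned_knob [([200.0, 368.0], 0.61, [0.424, 0.094, 0.02])
[... 228 characters left out ...]

clamped_plank [([197.0, 260.0], 0.88, [0.628, 0.01, 0.02])]
end_stop [([200.0, 254.0], 0.55, [0.632, 0.03, 0.02])]
seat_corner [([200.0, 259.0], 0.6, [0.621, 0.023, 0.02])]
plank_far_left [([145.0, 442.0], 0.88, [0.285, -0.554, 0.02]), ([189.0, 302.0], 0.84, [0.546, -0.086, 0.02]), ([196.0, 424.0], 0.76, [0.231, -0.258, 0.02])]
plank_far_right [([195.0, 426.0], 0.98, [0.226, -0.266, 0.02]), ([342.0, 318.0], 0.92, [0.227, 0.289, 0.02]), ([143.0, 436.0], 0.92, [0.307, -0.551, 0.02])]
wax_tin [([225.0, 275.0], 0.78, [0.513, 0.077, 0.02]), ([199.0, 258.0], 0.54, [0.626, 0.019, 0.02])]
wedge [([157.0, 292.0], 0.48, [0.676, -0.205, 0.02])]
turned_knob [([239.0, 300.0], 0.5, [0.428, 0.081, 0.02])]
```

Run:
```python
import cv2
a=cv2.imread('pics/scene0.png')[150:310,220:460]; cv2.imwrite('pics/a.png',cv2.resize(a,None,fx=3.3,fy=3.3,interpolation=2))
b=cv2.imread('pics/side0.png')[130:290,190:430]; cv2.imwrite('pics/b.png',cv2.resize(b,None,fx=3.3,fy=3.3,interpolation=2))
```

```text
(no output)
```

View pics/a.png

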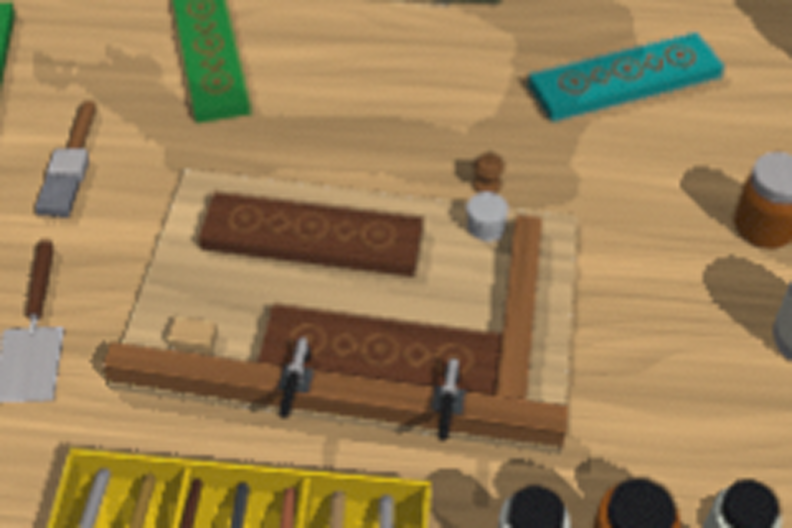

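View pics/b.png

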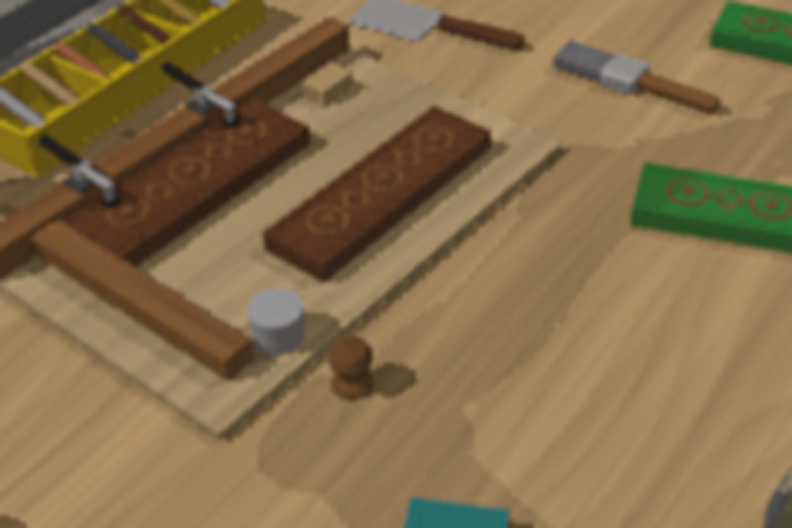

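```bash
cat >> h.py <<'E'
from scipy.optimize import least_squares
def tf(p,P): # p=x,y,yaw at z offset 0
    c,s=np.cos(p[2]),np.sin(p[2]); P=np.array(P,float)
    return np.c_[p[0]+c*P[:,0]-s*P[:,1],p[1]+s*P[:,0]+c*P[:,1],P[:,2]]
def fit(obs,p0): # obs: list of (cam, P(mm local, world z), px)
    f=lambda p:np.concatenate([(proj(c,tf(p,np.array(P)/1000))-np.array(px)).ravel() for c,P,px in obs])
    r=least_squares(f,p0,loss='soft_l1'); return r.x,r.fun.reshape(-1,2)
E
python3 - <<'E'
from h import *
c=cam('scene'); d=cam('side')
S=lambda l:np.array(l)/3.3+[220,150]
D=lambda l:np.array(l)/3.3+[190,130]
b,r=fit([(c,[[-150,-230,12],[-150,230,12],[-120,160,38],[-120,190,38],[120,230,44]],S([[180,170],[578,213],[515,217],[542,217],[567,405]])),
 (d,[[-150,-230,12],[-150,230,0],[-120,160,38],[120,-230,44]],D([[563,148],[222,437],[250,348],[330,20]]))],[.6,0,0])
print('board',b,r.round(1).tolist())
p,r=fit([(c,[[-35,-120,34],[-35,120,34],[35,120,34],[35,-120,34]],S([[215,192],[423,217],[415,262],[203,235]])),
 (d,[[-35,-120,34],[35,-120,34],[35,120,34],[-35,120,34]],D([[490,130],[433,107],[266,235],[322,264]]))],[.54,-.08,0])
print('plank',p,r.round(1).tolist())
print('plank_in_board',tf([0,0,-b[2]],[[p[0]-b[0],p[1]-b[1],0]]),p[2]-b[2])
for n,cc in (('scene',c),('side',d)):
  for k in('wax_tin','turned_knob'):
    for q in arm.cut_out(k,n)[:1]:
      ys,xs=np.nonzero(q['pixels']); print(n,k,q['p'],xs.min(),xs.max(),ys.min(),ys.max(), ray(cc,[q['location'][::-1]],.029 if k=='wax_tin' else .023))
q=arm.read_camera('wrist'); print(q['fov_y'],np.round(q['tool_from_camera'],3))
E
```

```text
board [ 0.61692849 -0.0446662  -0.06056769] [[0.2, -0.3], [-0.6, 0.3], [-0.3, -1.6], [-0.3, -0.6], [0.5, -0.4], [-2.0, -2.9], [-1.1, 1.1], [-0.3, -3.7], [4.3, 0.6]]
plank [ 0.54015042 -0.09799197 -0.06030336] [[-0.5, -1.3], [0.4, -1.5], [0.4, -0.3], [-1.4, -0.1], [0.1, 0.0], [-0.3, -0.8], [-1.5, -0.6], [-0.1, 0.7]]
plank_in_board [[-0.07340944 -0.05787542  0.        ]] 0.0002643248550696295
scene wax_tin 0.46 362 373 209 222 [[0.50635749 0.0912788  0.029     ]]
scene turned_knob 0.38 364 372 196 207 [[0.42140649 0.09197466 0.023     ]]
side wax_tin 0.72 265 281 218 237 [[0.51039766 0.08602295 0.029     ]]
side turned_knob 0.74 289 303 233 252 [[0.42545573 0.0911994  0.023     ]]
70.44616756845852 [[-0.    -0.957 -0.29   0.074]
 [ 1.    -0.     0.    -0.   ]
 [-0.    -0.29   0.957 -0.117]
 [ 0.     0.     0.     1.   ]]
```

```bash
cat >> h.py <<'E'
B=[0.61692849,-0.0446662,-0.06056769]
def go(P,yaw=None,b=B): # P board xy (m), world z -> scaled row
    s=arm.sense(); q=s['tcp_rot']; M=R.from_quat([q[1],q[2],q[3],q[0]]).as_matrix()
    w=tf(b,[P])[0]; y0=np.arctan2(M[1,0],M[0,0]); yaw=b[2] if yaw is None else yaw
    print('row',((w-s['ee_pos'])@M/.4).round(4),'twist',round(-np.degrees(yaw-y0)/30,4),'len',np.linalg.norm(w-s['ee_pos']).round(3))
E
python3 -c "
from h import *
go([-.13,-.03,.3])"
```

```text
row [ 1.1465 -1.1317 -0.1093] twist 0.5412 len 0.646
```

Call:
{"fn": "move_arm", "kwargs": {
  "steps": [
    {"translation": [0.08, -0.08, -0.02], "twist": 0.08, "jaw": -1},
    {"translation": [0.16, -0.16, -0.04], "twist": 0.16, "jaw": -1},
    {"translation": [0.24, -0.24, -0.06], "twist": 0.24, "jaw": -1},
    {"translation": [0.32, -0.32, -0.08], "twist": 0.32, "jaw": -1},
    {"translation": [0.4, -0.4, -0.1], "twist": 0.4, "jaw": -1},
    {"translation": [0.48, -0.48, -0.11], "twist": 0.48, "jaw": -1},
    {"translation": [0.56, -0.56, -0.11], "twist": 0.54, "jaw": -1},
    {"translation": [0.64, -0.64, -0.11], "twist": 0.54, "jaw": -1},
    {"translation": [0.72, -0.72, -0.11], "twist": 0.54, "jaw": -1},
    {"translation": [0.8, -0.8, -0.11], "twist": 0.54, "jaw": -1},
    {"translation": [0.87, -0.87, -0.11], "twist": 0.54, "jaw": -1},
    {"translation": [0.94, -0.94, -0.11], "twist": 0.54, "jaw": -1},
    {"translation": [0.99, -0.99, -0.11], "twist": 0.54, "jaw": -1},
    {"translation": [1.0, -1.0, -0.11], "twist": 0.54, "jaw": -1},
    {"translation": [1.0, -1.0, -0.11], "twist": 0.54, "jaw": -1}
  ]
}}

```text
clock: 2.95
ee_pos: [0.4402, -0.1303, 0.3004]
tcp_rot: [0.0, 1.0, -0.029, 0.0]
ft_force: [-0.4, -0.4, -0.2]
finger_gap: 0.0854
grip_force: 0.0
```

Run:
```python
from h import *
s=arm.sense(); print(s['clock'],s['ee_pos'],s['tcp_rot'])
go([-.13,-.03,.3])
c=cam('wrist'); cv2.imwrite('pics/w1.png',c['img'])
```

```text
2.95 [ 0.44024501 -0.13028217  0.30035604] [ 2.47944678e-05  9.99587736e-01 -2.87113853e-02  1.20170033e-04]
row [ 0.1035 -0.1651  0.0009] twist 0.006 len 0.078
```

View pics/w1.png

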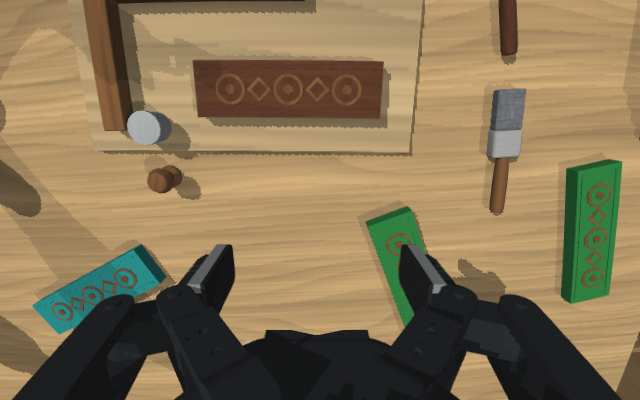

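Run:
```python
from h import *
c=cam('wrist')
b,r=fit([(c,[[-150,230,12],[-150,-230,12],[40,-80,34],[-120,190,38]],[[104,151],[411,152],[316,0],[105,130]])],B); print('board',b,r.round(1).tolist())
p,r=fit([(c,[[35,120,34],[35,-120,34],[-35,-120,34],[-35,120,34]],[[193,60],[384,62],[380,119],[197,117]])],[.54,-.1,-.06]); print('plank',p,r.round(1).tolist())
for bb in (b,B): print(tf([0,0,-bb[2]],[[p[0]-bb[0],p[1]-bb[1],0]]),p[2]-bb[2])
t=ray(c,[[148,128]],.046)[0]; print('tin',t,tf([0,0,-b[2]],[t-[b[0],b[1],0]]))
go([-.15,-.06,.1])
```

```text
board [ 0.60812962 -0.05795065 -0.08995405] [[-5.1, -1.1], [3.5, 6.4], [-1.6, -0.8], [4.5, 0.8]]
plank [ 0.54038794 -0.10156158 -0.07431802] [[-0.6, -0.3], [0.0, -0.2], [0.0, 0.3], [0.6, 0.1]]
[[-0.0635501  -0.04952003  0.        ]] 0.01563602040485927
[[-0.07295629 -0.06142411  0.        ]] -0.01375033491541578
tin [0.50553323 0.08343435 0.046     ] [[-0.11488259  0.13159685  0.046     ]]
row [ 0.0558 -0.0961  0.5005] twist -0.0021 len 0.205
```

Call:
{"fn": "move_arm", "kwargs": {
  "steps": [
    {"translation": [0.1, -0.05, -0.1], "twist": 0, "jaw": -1},
    {"translation": [0.2, -0.1, -0.2], "twist": 0, "jaw": -1},
    {"translation": [0.25, -0.15, -0.2], "twist": 0, "jaw": -1},
    {"translation": [0.25, -0.15, -0.2], "twist": 0, "jaw": -1}
  ]
}}

```text
clock: 3.45
ee_pos: [0.5479, -0.0742, 0.3824]
tcp_rot: [-0.001, 1.0, -0.028, 0.004]
ft_force: [-1.4, -0.7, 0.3]
finger_gap: 0.0854
grip_force: 0.0
```

Run:
```python
from h import *
c=cam('wrist'); cv2.imwrite('pics/w2.png',c['img'])
cv2.imwrite('pics/w2b.png',cv2.resize(c['img'][0:270,60:440],(798,567),interpolation=cv2.INTER_CUBIC))
```

```text
(no output)
```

View pics/w2b.png

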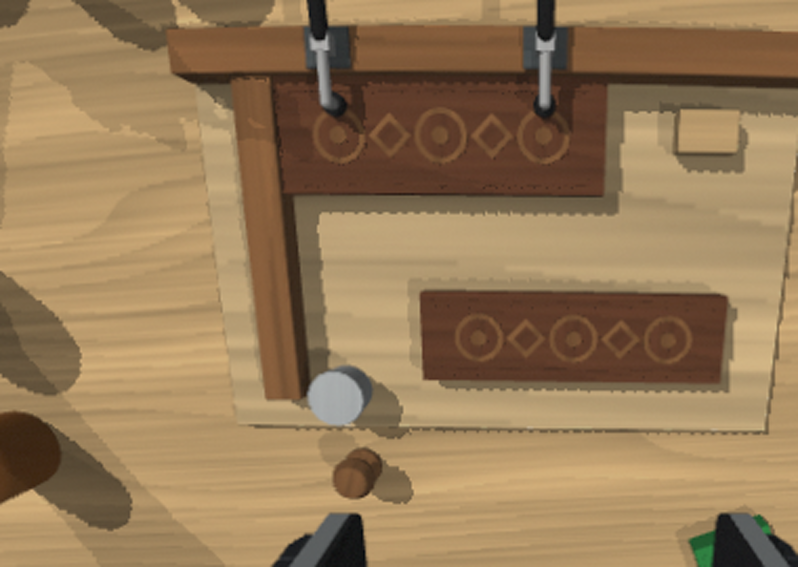

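Run:
```python
from h import *
s=arm.sense(); print(s['ee_pos'],s['tcp_rot'])
c=cam('wrist')
S=lambda l:np.array(l)/2.1+[60,0]
b,r=fit([(c,[[40,-80,34],[-120,160,38],[-120,190,38],[-150,230,12],[-150,-230,12],[120,230,44],[40,160,34]],S([[605,195],[301,399],[265,398],[240,424],[767,431],[171,73],[285,194]]))],B); print('board',b,r.round(1).tolist())
p,r=fit([(c,[[35,120,34],[35,-120,34],[-35,-120,34],[-35,120,34]],S([[420,290],[727,296],[720,383],[424,379]]))],[.54,-.1,-.06]); print('plank',p,r.round(1).tolist())
print(tf([0,0,-b[2]],[[p[0]-b[0],p[1]-b[1],0]]),p[2]-b[2])
t=ray(c,S([[337,397]]),.046)[0]; print('tin',t,tf([0,0,-b[2]],[t-[b[0],b[1],0]]))
for h in (.10,.03): go([-.15,-.06,h],b=b)
```

```text
[ 0.54484517 -0.0766524   0.38084512] [-3.09674913e-04  9.99568318e-01 -2.93494570e-02  1.30051430e-03]
board [ 0.6083963  -0.05040378 -0.07234812] [[1.2, -0.1], [0.6, 0.8], [0.3, 1.1], [-1.2, 0.4], [0.1, 0.3], [-0.6, -0.7], [-0.5, -1.0]]
plank [ 0.53745861 -0.10320829 -0.07461724] [[-0.5, 0.2], [1.2, -0.2], [0.3, 0.2], [-0.7, -0.1]]
[[-0.06693514 -0.05779411  0.        ]] -0.0022691261276778507
tin [0.50365202 0.08600168 0.046     ] [[-0.11433035  0.12847718  0.046     ]]
row [-0.2171  0.0657  0.7002] twist 0.0218 len 0.294
row [-0.217   0.0655  0.8752] twist 0.0218 len 0.362
```

Call:
{"fn": "move_arm", "kwargs": {
  "steps": [
    {"translation": [-0.1, 0.03, 0.05], "twist": 0.02, "jaw": -1},
    {"translation": [-0.2, 0.06, 0.1], "twist": 0.02, "jaw": -1},
    {"translation": [-0.217, 0.065, 0.2], "twist": 0.02, "jaw": -1},
    {"translation": [-0.217, 0.065, 0.32], "twist": 0.02, "jaw": -1},
    {"translation": [-0.217, 0.065, 0.44], "twist": 0.02, "jaw": -1},
    {"translation": [-0.217, 0.065, 0.56], "twist": 0.02, "jaw": -1},
    {"translation": [-0.217, 0.065, 0.68], "twist": 0.02, "jaw": -1},
    {"translation": [-0.217, 0.065, 0.76], "twist": 0.02, "jaw": -1},
    {"translation": [-0.217, 0.065, 0.82], "twist": 0.02, "jaw": -1},
    {"translation": [-0.217, 0.065, 0.845], "twist": 0.02, "jaw": -1},
    {"translation": [-0.217, 0.065, 0.85], "twist": 0.02, "jaw": -1},
    {"translation": [-0.217, 0.065, 0.85], "twist": 0.02, "jaw": -1}
  ]
}}

```text
clock: 4.75
ee_pos: [0.4548, -0.0988, 0.041]
tcp_rot: [0.0, 0.999, -0.036, 0.0]
ft_force: [-0.0, 0.4, 0.7]
finger_gap: 0.0857
grip_force: 0.0
```

```bash
sed -i 's/^B=.*/B=[0.6084,-0.0504,-0.0723]/' h.py
python3 - <<'E'
from h import *
s=arm.sense(); print(s['ee_pos'],s['ft_force'])
print('board xy',tf([0,0,-B[2]],[np.array(s['ee_pos'])-[B[0],B[1],0]]))
go([-.125,-.06,.033]); go([-.041+.005,-.06,.033])
c=cam('side'); cv2.imwrite('pics/s2.png',cv2.resize(c['img'][150:270,220:400],(780,520),interpolation=2))
E
```

```text
[ 0.45475356 -0.09880087  0.04096848] [-0.01071621  0.35665497  0.73914677]
board xy [[-0.14974871 -0.05937339  0.04096848]]
row [0.0619 0.0016 0.0199] twist 0.0011 len 0.026
row [0.2844 0.0017 0.02  ] twist 0.0011 len 0.114
```

View pics/s2.png

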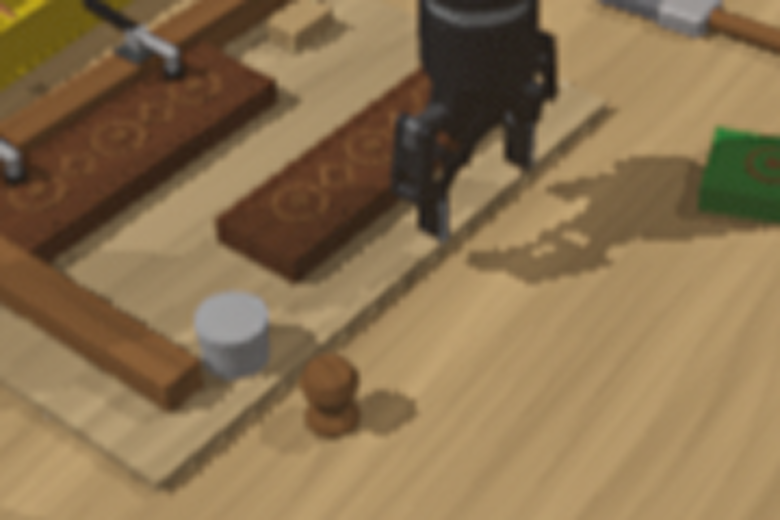

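Call:
{"fn": "move_arm", "kwargs": {
  "steps": [
    {"translation": [0.02, 0, 0.01], "twist": 0, "jaw": -1},
    {"translation": [0.05, 0, 0.02], "twist": 0, "jaw": -1},
    {"translation": [0.075, 0, 0.02], "twist": 0, "jaw": -1},
    {"translation": [0.085, 0, 0.02], "twist": 0, "jaw": -1},
    {"translation": [0.095, 0, 0.02], "twist": 0, "jaw": -1},
    {"translation": [0.11, 0, 0.02], "twist": 0, "jaw": -1},
    {"translation": [0.125, 0, 0.02], "twist": 0, "jaw": -1},
    {"translation": [0.14, 0, 0.02], "twist": 0, "jaw": -1},
    {"translation": [0.155, 0, 0.02], "twist": 0, "jaw": -1},
    {"translation": [0.17, 0, 0.02], "twist": 0, "jaw": -1},
    {"translation": [0.185, 0, 0.02], "twist": 0, "jaw": -1},
    {"translation": [0.2, 0, 0.02], "twist": 0, "jaw": -1},
    {"translation": [0.215, 0, 0.02], "twist": 0, "jaw": -1},
    {"translation": [0.228, 0, 0.02], "twist": 0, "jaw": -1},
    {"translation": [0.238, 0, 0.02], "twist": 0, "jaw": -1},
    {"translation": [0.246, 0, 0.02], "twist": 0, "jaw": -1},
    {"translation": [0.252, 0, 0.02], "twist": 0, "jaw": -1},
    {"translation": [0.256, 0, 0.02], "twist": 0, "jaw": -1},
    {"translation": [0.26, 0, 0.02], "twist": 0, "jaw": -1}
  ]
}}

```text
clock: 6.7
ee_pos: [0.5587, -0.1052, 0.0323]
tcp_rot: [0.0, 0.999, -0.035, -0.0]
ft_force: [-2.2, -0.4, -0.5]
finger_gap: 0.0853
grip_force: 1.1
```

Call:
{"fn": "move_arm", "kwargs": {
  "steps": [
    {"translation": [0.004, 0, 0], "twist": 0, "jaw": -1},
    {"translation": [0.008, 0, 0], "twist": 0, "jaw": -1},
    {"translation": [0.012, 0, 0], "twist": 0, "jaw": -1},
    {"translation": [0.016, 0, 0], "twist": 0, "jaw": -1}
  ]
}}

```text
clock: 7.1
ee_pos: [0.5654, -0.1057, 0.0323]
tcp_rot: [0.0, 0.999, -0.035, 0.0]
ft_force: [-0.8, 1.3, 0.5]
finger_gap: 0.0853
grip_force: 0.8
```

Run:
```python
from h import *
s=arm.sense(); print(s['ft_force'],tf([0,0,-B[2]],[np.array(s['ee_pos'])-[B[0],B[1],0]]))
c=cam('wrist'); cv2.imwrite('pics/w3.png',c['img'])
```

```text
[-0.84692659  1.25739157  0.45320073] [[-0.03888426 -0.0582917   0.03229564]]
```

View pics/w3.png

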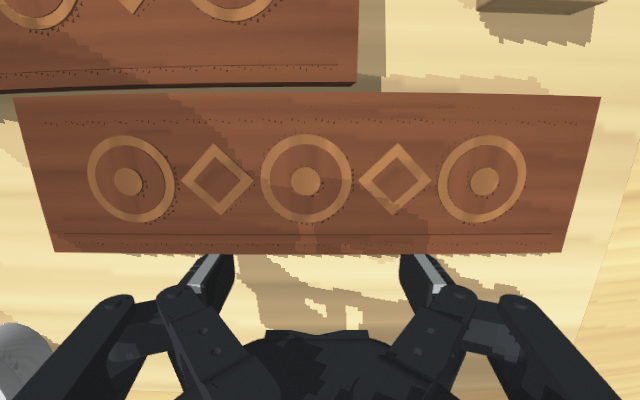

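Call:
{"fn": "move_arm", "kwargs": {
  "steps": [
    {"translation": [0.004, 0, 0], "twist": 0, "jaw": -1},
    {"translation": [0.008, 0, 0], "twist": 0, "jaw": -1},
    {"translation": [0.012, 0, 0], "twist": 0, "jaw": -1}
  ]
}}

```text
clock: 7.45
ee_pos: [0.5689, -0.1061, 0.0323]
tcp_rot: [0.0, 0.999, -0.035, -0.001]
ft_force: [-6.5, -0.2, 5.3]
finger_gap: 0.0853
grip_force: 3.4
```

Call:
{"fn": "move_arm", "kwargs": {
  "steps": [
    {"translation": [0.003, 0, 0], "twist": 0, "jaw": -1},
    {"translation": [0.006, 0, 0], "twist": 0, "jaw": -1}
  ]
}}

```text
clock: 7.65
ee_pos: [0.569, -0.1061, 0.0322]
tcp_rot: [0.0, 0.999, -0.035, -0.004]
ft_force: [-10.9, 1.1, 8.5]
finger_gap: 0.0859
grip_force: 5.1
```

Run:
```python
from h import *
go([-.05,-.06,.10]);go([.005,-.215,.10]);go([.005,-.215,.044])
```

```text
row [-0.038   0.0039 -0.1692] twist 0.0055 len 0.069
row [ 0.0984  0.3918 -0.17  ] twist 0.0055 len 0.175
row [ 0.0994  0.3917 -0.03  ] twist 0.0055 len 0.162
```

Call:
{"fn": "move_arm", "kwargs": {
  "steps": [
    {"translation": [-0.04, 0, 0], "twist": 0, "jaw": -1},
    {"translation": [-0.05, 0, -0.05], "twist": 0, "jaw": -1},
    {"translation": [-0.05, 0, -0.15], "twist": 0, "jaw": -0.5},
    {"translation": [0, 0.1, -0.17], "twist": 0, "jaw": 1},
    {"translation": [0.05, 0.2, -0.17], "twist": 0, "jaw": 1},
    {"translation": [0.09, 0.3, -0.17], "twist": 0, "jaw": 1},
    {"translation": [0.09, 0.39, -0.17], "twist": 0, "jaw": 1},
    {"translation": [0.09, 0.39, -0.17], "twist": 0, "jaw": 1},
    {"translation": [0.09, 0.39, -0.12], "twist": 0, "jaw": 1},
    {"translation": [0.09, 0.39, -0.07], "twist": 0, "jaw": 1},
    {"translation": [0.09, 0.39, -0.04], "twist": 0, "jaw": 1},
    {"translation": [0.09, 0.39, -0.03], "twist": 0, "jaw": 1},
    {"translation": [0.09, 0.39, -0.03], "twist": 0, "jaw": 1}
  ]
}}

```text
clock: 8.95
ee_pos: [0.5975, -0.2641, 0.044]
tcp_rot: [0.0, 0.999, -0.035, 0.0]
ft_force: [-0.7, -0.4, 0.5]
finger_gap: -0.0001
grip_force: 0.0
```

Run:
```python
from h import *
s=arm.sense(); print(s['ft_force'],tf([0,0,-B[2]],[np.array(s['ee_pos'])-[B[0],B[1],0]]))
c=cam('wrist'); cv2.imwrite('pics/w4.png',c['img'])
```

```text
[-0.68410341 -0.40420126  0.52894413] [[ 0.00460599 -0.21395047  0.04404336]]
```

View pics/w4.png

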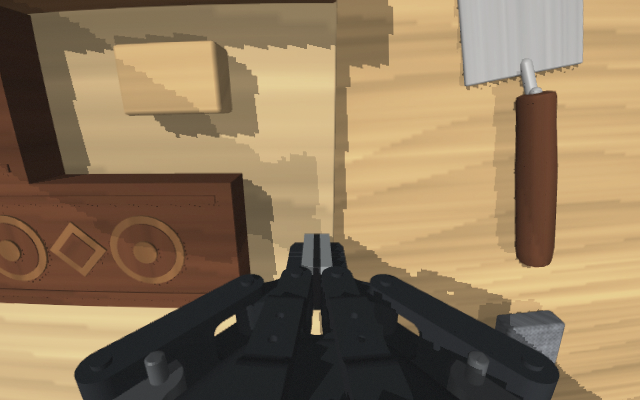

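Call:
{"fn": "move_arm", "kwargs": {
  "steps": [
    {"translation": [0, -0.03, 0], "twist": 0, "jaw": 1},
    {"translation": [0, -0.045, 0], "twist": 0, "jaw": 1},
    {"translation": [0, -0.06, 0], "twist": 0, "jaw": 1},
    {"translation": [0, -0.075, 0], "twist": 0, "jaw": 1},
    {"translation": [0, -0.09, 0], "twist": 0, "jaw": 1},
    {"translation": [0, -0.105, 0], "twist": 0, "jaw": 1},
    {"translation": [0, -0.12, 0], "twist": 0, "jaw": 1},
    {"translation": [0, -0.135, 0], "twist": 0, "jaw": 1},
    {"translation": [0, -0.15, 0], "twist": 0, "jaw": 1},
    {"translation": [0, -0.165, 0], "twist": 0, "jaw": 1},
    {"translation": [0, -0.18, 0], "twist": 0, "jaw": 1}
  ]
}}

```text
clock: 10.1
ee_pos: [0.6024, -0.1922, 0.0444]
tcp_rot: [0.0, 0.999, -0.035, 0.0]
ft_force: [-0.8, -4.9, 3.5]
finger_gap: 0.0001
grip_force: 2.4
```

Run:
```python
from h import *
s=arm.sense(); print(s['ft_force'],tf([0,0,-B[2]],[np.array(s['ee_pos'])-[B[0],B[1],0]]))
c=cam('wrist'); cv2.imwrite('pics/w5.png',c['img'])
```

```text
[-0.80762031 -4.90186339  3.53810348] [[ 0.0042572  -0.14184501  0.04436952]]
```

View pics/w5.png

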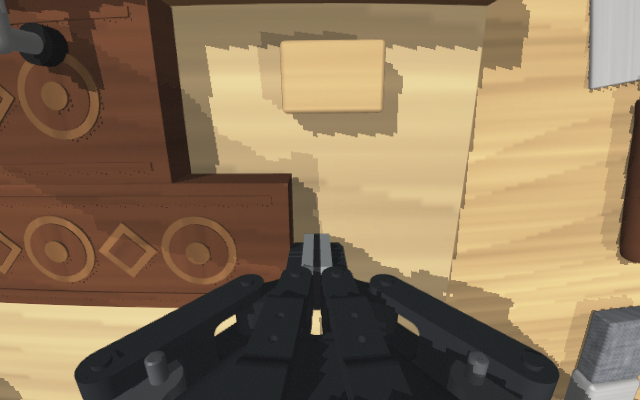

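Call:
{"fn": "move_arm", "kwargs": {
  "steps": [
    {"translation": [0, -0.015, 0], "twist": 0, "jaw": 1},
    {"translation": [0, -0.03, 0], "twist": 0, "jaw": 1},
    {"translation": [0, -0.045, 0], "twist": 0, "jaw": 1},
    {"translation": [0, -0.06, 0], "twist": 0, "jaw": 1},
    {"translation": [0, -0.075, 0], "twist": 0, "jaw": 1},
    {"translation": [0, -0.085, 0], "twist": 0, "jaw": 1},
    {"translation": [0, -0.09, 0], "twist": 0, "jaw": 1},
    {"translation": [0, -0.095, 0], "twist": 0, "jaw": 1},
    {"translation": [0, -0.1, 0], "twist": 0, "jaw": 1}
  ]
}}

```text
clock: 11.05
ee_pos: [0.6051, -0.1527, 0.0442]
tcp_rot: [0.0, 0.999, -0.035, -0.0]
ft_force: [-0.0, -3.1, 1.3]
finger_gap: -0.0001
grip_force: 1.6
```

Call:
{"fn": "move_arm", "kwargs": {
  "steps": [
    {"translation": [0, -0.004, 0], "twist": 0, "jaw": 1},
    {"translation": [0, -0.008, 0], "twist": 0, "jaw": 1},
    {"translation": [0, -0.012, 0], "twist": 0, "jaw": 1}
  ]
}}

```text
clock: 11.35
ee_pos: [0.6054, -0.1477, 0.0442]
tcp_rot: [-0.0, 0.999, -0.035, -0.0]
ft_force: [0.3, -3.3, 2.0]
finger_gap: -0.0003
grip_force: 1.5
```

Call:
{"fn": "move_arm", "kwargs": {
  "steps": [
    {"translation": [0, -0.003, 0], "twist": 0, "jaw": 1},
    {"translation": [0, -0.006, 0], "twist": 0, "jaw": 1}
  ]
}}

```text
clock: 11.55
ee_pos: [0.6057, -0.1452, 0.0442]
tcp_rot: [-0.0, 0.999, -0.035, -0.0]
ft_force: [0.3, -3.0, 1.5]
finger_gap: -0.0001
grip_force: 1.4
```

Call:
{"fn": "move_arm", "kwargs": {
  "steps": [
    {"translation": [0, -0.004, 0], "twist": 0, "jaw": 1},
    {"translation": [0, -0.008, 0], "twist": 0, "jaw": 1}
  ]
}}

```text
clock: 11.75
ee_pos: [0.6059, -0.142, 0.0442]
tcp_rot: [-0.0, 0.999, -0.035, -0.0]
ft_force: [-0.5, -2.3, 1.0]
finger_gap: -0.0002
grip_force: 1.3
```

Call:
{"fn": "move_arm", "kwargs": {
  "steps": [
    {"translation": [0, -0.004, 0], "twist": 0, "jaw": 1},
    {"translation": [0, -0.008, 0], "twist": 0, "jaw": 1}
  ]
}}

```text
clock: 11.95
ee_pos: [0.6061, -0.1388, 0.0442]
tcp_rot: [-0.0, 0.999, -0.035, -0.0]
ft_force: [0.1, -1.8, 0.5]
finger_gap: 0.0001
grip_force: 1.3
```

Run:
```python
from h import *
s=arm.sense(); print(s['ft_force'],tf([0,0,-B[2]],[np.array(s['ee_pos'])-[B[0],B[1],0]]))
c=cam('wrist'); cv2.imwrite('pics/w6.png',c['img'])
```

```text
[ 0.12147425 -1.78483944  0.47429193] [[ 0.0041016  -0.08830883  0.04422632]]
```

View pics/w6.png

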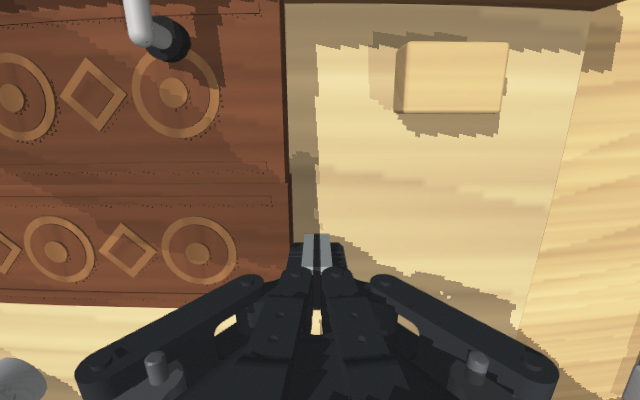

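Call:
{"fn": "move_arm", "kwargs": {
  "steps": [
    {"translation": [0, -0.004, 0], "twist": 0, "jaw": 1},
    {"translation": [0, -0.008, 0], "twist": 0, "jaw": 1}
  ]
}}

```text
clock: 12.2
ee_pos: [0.6061, -0.1375, 0.0443]
tcp_rot: [0.001, 0.999, -0.036, -0.0]
ft_force: [-0.7, -7.8, -0.2]
finger_gap: 0.0001
grip_force: 3.6
```

Call:
{"fn": "move_arm", "kwargs": {
  "steps": [
    {"translation": [0, -0.003, 0], "twist": 0, "jaw": 1},
    {"translation": [0, -0.006, 0], "twist": 0, "jaw": 1}
  ]
}}

```text
clock: 12.4
ee_pos: [0.6062, -0.1374, 0.0443]
tcp_rot: [0.003, 0.999, -0.036, 0.0]
ft_force: [0.0, -9.9, -1.4]
finger_gap: 0.0003
grip_force: 5.1
```

Run:
```python
from h import *
go([.0,-.1,.1]);go([-.065,.02,.12]);go([-.065,.02,.033]);go([-.041,.02,.033])
```

```text
row [-0.0101  0.0334 -0.139 ] twist -0.0008 len 0.057
row [-0.1728 -0.2663 -0.1905] twist -0.0008 len 0.148
row [-0.1728 -0.2674  0.027 ] twist -0.0008 len 0.128
row [-0.1128 -0.2674  0.027 ] twist -0.0008 len 0.117
```

Call:
{"fn": "move_arm", "kwargs": {
  "steps": [
    {"translation": [0, 0.04, 0], "twist": 0, "jaw": 1},
    {"translation": [0, 0.05, -0.05], "twist": 0, "jaw": 1},
    {"translation": [0, 0.05, -0.15], "twist": 0, "jaw": 1},
    {"translation": [-0.03, 0.03, -0.19], "twist": 0, "jaw": 1},
    {"translation": [-0.1, -0.06, -0.19], "twist": 0, "jaw": 0},
    {"translation": [-0.17, -0.15, -0.19], "twist": 0, "jaw": -1},
    {"translation": [-0.17, -0.255, -0.19], "twist": 0, "jaw": -1},
    {"translation": [-0.17, -0.255, -0.19], "twist": 0, "jaw": -1},
    {"translation": [-0.17, -0.255, -0.19], "twist": 0, "jaw": -1},
    {"translation": [-0.17, -0.255, -0.1], "twist": 0, "jaw": -1},
    {"translation": [-0.17, -0.255, -0.03], "twist": 0, "jaw": -1},
    {"translation": [-0.17, -0.255, 0.015], "twist": 0, "jaw": -1},
    {"translation": [-0.17, -0.255, 0.027], "twist": 0, "jaw": -1},
    {"translation": [-0.17, -0.255, 0.027], "twist": 0, "jaw": -1}
  ]
}}

```text
clock: 13.8
ee_pos: [0.5456, -0.0281, 0.0329]
tcp_rot: [0.0, 0.999, -0.036, -0.001]
ft_force: [0.7, 0.3, 0.5]
finger_gap: 0.0854
grip_force: 0.0
```

Run:
```python
from h import *
s=arm.sense(); print(s['ft_force'],tf([0,0,-B[2]],[np.array(s['ee_pos'])-[B[0],B[1],0]]))
c=cam('wrist'); cv2.imwrite('pics/w7.png',c['img'])
```

```text
[0.72487357 0.3269464  0.51833392] [[-0.0642253   0.01768591  0.03294465]]
```

View pics/w7.png

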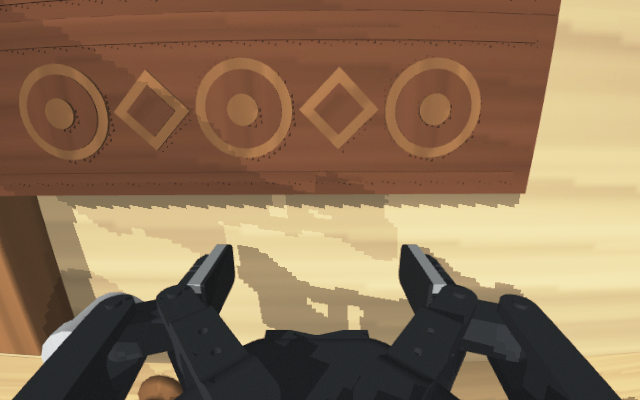

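Call:
{"fn": "move_arm", "kwargs": {
  "steps": [
    {"translation": [0.03, 0, 0], "twist": 0, "jaw": -1},
    {"translation": [0.05, 0, 0], "twist": 0, "jaw": -1},
    {"translation": [0.058, 0, 0], "twist": 0, "jaw": -1},
    {"translation": [0.064, 0, 0], "twist": 0, "jaw": -1},
    {"translation": [0.07, 0, 0], "twist": 0, "jaw": -1},
    {"translation": [0.075, 0, 0], "twist": 0, "jaw": -1},
    {"translation": [0.08, 0, 0], "twist": 0, "jaw": -1}
  ]
}}

```text
clock: 14.55
ee_pos: [0.5742, -0.0289, 0.0332]
tcp_rot: [0.0, 0.999, -0.034, -0.004]
ft_force: [-8.2, 1.3, 5.6]
finger_gap: 0.0854
grip_force: 4.4
```

Call:
{"fn": "move_arm", "kwargs": {
  "steps": [
    {"translation": [0.004, 0, 0], "twist": 0, "jaw": -1},
    {"translation": [0.008, 0, 0], "twist": 0, "jaw": -1}
  ]
}}

```text
clock: 14.75
ee_pos: [0.5743, -0.0288, 0.0329]
tcp_rot: [0.0, 0.999, -0.034, -0.007]
ft_force: [-12.7, 1.4, 10.0]
finger_gap: 0.0853
grip_force: 6.8
```

Call:
{"fn": "move_arm", "kwargs": {
  "steps": [
    {"translation": [-0.04, 0, 0], "twist": 0, "jaw": -1},
    {"translation": [-0.06, 0, -0.02], "twist": 0, "jaw": -1},
    {"translation": [-0.06, 0, -0.12], "twist": 0, "jaw": -1},
    {"translation": [-0.06, 0.05, -0.24], "twist": 0, "jaw": -1},
    {"translation": [-0.06, 0.05, -0.36], "twist": 0, "jaw": -1},
    {"translation": [-0.06, 0.05, -0.48], "twist": 0, "jaw": -1},
    {"translation": [-0.06, 0.05, -0.5], "twist": 0, "jaw": -1},
    {"translation": [-0.06, 0.05, -0.5], "twist": 0, "jaw": -1},
    {"translation": [-0.06, 0.05, -0.5], "twist": 0, "jaw": -1}
  ]
}}

```text
clock: 15.65
ee_pos: [0.5549, -0.0476, 0.2326]
tcp_rot: [0.0, 0.999, -0.035, -0.001]
ft_force: [0.1, 0.2, -0.4]
finger_gap: 0.0851
grip_force: 0.0
```

Run:
```python
from h import *
s=arm.sense(); print(s['ee_pos'],s['clock'],s['ft_force'])
c=cam('wrist'); im=c['img'].astype(int); cv2.imwrite('pics/w8.png',c['img'])
# rectify top plane z=.034 into board frame, 0.5 mm/px: x 130..-100 (rows), y 200..-130 (cols)
xs=np.arange(.13,-.1,-.0005); ys=np.arange(.2,-.13,-.0005)
Y,X=np.meshgrid(ys,xs); uv=proj(c,tf(B,np.c_[X.ravel(),Y.ravel(),0*X.ravel()+.034])).reshape(*X.shape,2).astype(np.float32)
t=cv2.remap(c['img'],uv[...,0],uv[...,1],cv2.INTER_LINEAR); cv2.imwrite('pics/top.png',t)
g=cv2.cvtColor(t,cv2.COLOR_BGR2GRAY).astype(float)
for x in (.08,.07,.05,.03,.01,-.01,-.02):  # right end
    i=int((.13-x)/.0005); r=g[i-4:i+5].mean(0); d=np.diff(cv2.GaussianBlur(r[None],(0,0),2)[0]); m=(ys[:-1]<-.06)&(ys[:-1]>-.11); k=np.where(m)[0][d[m].argmax()]
    m2=(ys[:-1]<.175)&(ys[:-1]>.14); k2=np.where(m2)[0][d[m2].argmin()]
    print('x',x,'right',ys[k].round(4),'left',ys[k2].round(4), t[i,k2-8:k2+9:4].tolist())
for y in (.14,.1,.06,.02,-.02,-.06,-.075):
    j=int((.2-y)/.0005); r=g[:,j-4:j+5].mean(1); d=np.diff(cv2.GaussianBlur(r[None],(0,0),2)[0]); m=(xs[:-1]<-.015)&(xs[:-1]>-.06); k=np.where(m)[0][d[m].argmax()]
    print('y',y,'near',xs[k].round(4), 'seam', r[(xs<.055)&(xs>.025)][::3].round().tolist())
```

```text
[ 0.55487464 -0.04764577  0.23264702] 15.65 [ 0.09998431  0.16042977 -0.40184795]
x 0.08 right -0.081 left 0.17 [[58, 90, 129], [55, 85, 120], [43, 66, 94], [28, 39, 54], [26, 38, 55]]
x 0.07 right -0.0815 left 0.17 [[58, 91, 129], [54, 83, 120], [43, 66, 94], [27, 38, 54], [35, 47, 72]]
x 0.05 right -0.083 left 0.1695 [[55, 85, 121], [51, 81, 115], [41, 62, 87], [28, 38, 51], [25, 34, 50]]
x 0.03 right -0.0815 left 0.1695 [[53, 84, 119], [53, 82, 116], [42, 64, 90], [27, 39, 52], [34, 48, 73]]
x 0.01 right -0.081 left 0.1695 [[59, 91, 128], [56, 85, 122], [44, 68, 96], [32, 45, 63], [28, 39, 58]]
x -0.01 right -0.0825 left 0.169 [[61, 95, 137], [62, 96, 137], [48, 73, 104], [30, 45, 62], [32, 46, 70]]
x -0.02 right -0.081 left 0.169 [[62, 97, 138], [60, 93, 135], [48, 75, 105], [33, 48, 65], [32, 43, 65]]
y 0.14 near -0.025 seam [61.0, 61.0, 62.0, 61.0, 58.0, 66.0, 65.0, 68.0, 69.0, 64.0, 63.0, 62.0, 60.0, 61.0, 61.0, 63.0, 63.0, 68.0, 71.0, 70.0]
y 0.1 near -0.0345 seam [61.0, 61.0, 61.0, 58.0, 62.0, 62.0, 63.0, 66.0, 66.0, 64.0, 62.0, 62.0, 61.0, 63.0, 62.0, 64.0, 63.0, 63.0, 62.0, 62.0]
y 0.06 near -0.0335 seam [68.0, 68.0, 70.0, 69.0, 67.0, 69.0, 68.0, 75.0, 75.0, 71.0, 70.0, 68.0, 70.0, 71.0, 72.0, 74.0, 73.0, 73.0, 71.0, 70.0]
y 0.02 near -0.0335 seam [71.0, 68.0, 68.0, 65.0, 69.0, 66.0, 65.0, 73.0, 76.0, 74.0, 69.0, 68.0, 68.0, 68.0, 70.0, 75.0, 75.0, 75.0, 74.0, 71.0]
y -0.02 near -0.034 seam [72.0, 73.0, 72.0, 70.0, 73.0, 71.0, 70.0, 73.0, 73.0, 73.0, 73.0, 73.0, 73.0, 72.0, 71.0, 74.0, 74.0, 73.0, 79.0, 92.0]
y -0.06 near -0.034 seam [71.0, 71.0, 68.0, 70.0, 73.0, 72.0, 70.0, 70.0, 70.0, 71.0, 70.0, 72.0, 71.0, 70.0, 70.0, 71.0, 72.0, 72.0, 71.0, 70.0]
y -0.075 near -0.0335 seam [104.0, 106.0, 106.0, 106.0, 106.0, 101.0, 96.0, 94.0, 92.0, 93.0, 94.0, 95.0, 99.0, 99.0, 101.0, 101.0, 102.0, 101.0, 101.0, 100.0]
```

The right ends are flush to about 1 mm and no gap shows along the seam. The robot is clear.

```bash
python3 -c "
from station import arm
print(arm.sign_off())"
```

```text
the job is handed in; nothing more can be done
None
```

The job is handed in: I pushed the loose plank closed against the clamped plank and the end stop, with no gap showing along the seam and the right ends flush to about 1 mm in the last image. The arm is clear; sign-off gave no verdict.

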